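# Clamp a sensor plate and probe its two contact pads with sprung tweezers

### The arm

A 7-joint arm with a two-finger parallel gripper is mounted at the origin on a cart in front of the work surface, level with it; the furniture and walls round the work are solid. World frame = base frame: x ahead of the robot, y to its left, z up, the work surface at z = 0. Lengths are in m, angles in rad, forces in N, time in s.
With the tool pointing down it reaches from about 0.425 to 0.825 m from the base axis. Payload 3.6 kg.
Tool frame: the origin (TCP) lies at the very end of the fingers, on their centre line; the grasp point (between the pads) lies 19 mm behind it; z points along the fingers, y is the line along which they close (so a half turn about z gives the same grasp; the last joint's range is limited). The gripper opens to 93 mm and grips with 3 to 60 N. Pads are 15 mm wide; open, the fingers measure 128 mm over their backs; the gripper's body (75 mm by 188 mm) begins 65 mm behind the grasp point.
Start: joints at [1.133, 0.615, -0.013, 1.423, 0.008, 1.103, -0.04], TCP at [0.26, -0.596, 0.219] pointing down, gripper open.
Joint ranges: [-3.12, 3.12], [-0.3, 2.06], [-1.34, 1.32], [0.26, 2.42], [-1.36, 4.5], [0.01, 1.98], [-2.84, 2.84]. Speed limits (rad/s): [2.79, 2.79, 3.14, 3.14, 3.14, 3.14, 3.14].

### API

Orientations are given as a rotation vector (axis times angle).
In Python, from rig import ctrl gives the robot as it stands. The module is installed in compiled form; this text tells all that it offers.
- The arm moves only by the tool drive_tool, never from a script. Its argument "plan" is a list of rows, each an object with "fingers": the opening, from -1 (shut) to 1 (fully open); "offset": the shift along the tool's x, y, z in m, a list of three; "roll": the turn about the tool's z in degrees. In form: [{"fingers": fingers, "offset": [dx, dy, dz], "roll": roll}, ...]. A call has 1 to 20 rows; each row shifts and turns the commanded pose from where the row before left it, along the tool's axes as they then stand; what a row does not reach is not made up. A row lasts 1/8 s, in which the tool goes at most 62.5 mm and 10.7 degrees, less where a joint would pass 70% of its speed; a pose out of reach is approached as far as the arm can. A call with a gripper value outside its range is refused whole. The fingers move at their own pace and stop on an object; "squeeze" is the grip in N (left out, the last holds). Time passes only in rows, so rows that do not move let the fingers close. It gives the time, the measured TCP pose, the force, the opening and the grip force at its end, in the units of the state.
- ctrl.read_state(): the state, without advancing time (a new reading comes with each control period).
- ctrl.grab_frame(name): name is "scene" or "top" or "wrist"; returns (picture, depth): 384x512x3 uint8, red, green, blue; 384x512 float32, m along the optical axis (not along the pixel's ray), 0 where there is no reading.
- ctrl.calibration(name): a dict with "mtx" (3x3 intrinsics, pixels), "pose" (4x4, takes a point from camera to world coordinates); the wrist camera has in their place "tool_from_camera" (4x4, takes a point from camera to tool coordinates, whose origin is the TCP and whose axes are the flange's). Camera axes: x right, y down, z forward; pixel columns grow to the right and rows downward; lengths in m; the calibration is good to about 2 mm. A picture is of the moment at which its call begins: read the wrist's pose just before it. calibration takes no time and is no camera call.
- ctrl.close_job(): hands the job in; it is judged then, once.
The state is a dict: "time": time; "joint_pos": joint angles; "qd": joint speeds; "effort": joint torques, N m; "eef_pos": TCP position; "orientation": TCP orientation; "ft_force": force on the tool from outside, world axes, zero at the start; "wrist_torque": the same for the moment, N m; "gripper_width": finger opening in m; "gripper_force": force on a finger pad.
Only numpy, scipy, OpenCV 4.12 (cv2) and the standard library are available. Lean on these libraries where they do the work, as an engineer would, in place of code of your own. Each camera call takes 0.05 s, during which the arm holds its last target. There are 200 camera calls.

### The job

A glass sensor plate has been laid in the test fixture: swing the fixture's hinged clamp frame down onto it until it is fully closed. Then grip the sprung probe tweezers across their ribbed finger grips, squeeze them until their tips stand as far apart as the plate's two contact pads (14 mm between centres), lift them out of their rest and lower them gently so that each spring pin presses on its own pad; do not let the pins drag over the glass at the wrong gap. Finish while still holding the tweezers there, squeezed at that gap, pins pressed and everything steady for the reading, clamp still closed, and leave the glassware and bottles alone.

Things in the scene. Friction and masses are not known exactly. Their poses are not given: they have to be found in the camera images.
- fixture: Low test fixture with a dark metal base and bright rails, 66 (x) x 104 (y) x 19 mm, fixed to the bench; a shallow pocket on top (floor 9 mm above the bench) holds the glass plate. Origin: centre of its underside on the bench; z up, y along the plate's length, +x towards the clamp's hinge. The tweezers come in from the -x side.
- clamp (a joint): Angle in rad of the steel clamp frame, hinged along the fixture's y at its +x edge: 0 closed (flat on the plate), 1.57 straight up; it starts open at 1.15 to 1.6. Stiff hinge: the frame stays where it is left (0.03 N m of friction, no spring), so push it all the way down; 1 or 2 N on the tab is enough.
- clamp_hinge (a point): Point on the hinge axis, in the middle of the fixture's width; 15 mm above the bench, 27 mm to +x of the fixture's origin.
- clamp_tab (a point): Middle of the outer (closed: upper) face of the frame's finger tab, 63 mm from the hinge axis. The tab is 24 mm wide along y, 14 mm long, 4 mm thick; closed, its upper face is 18 mm above the bench and it points to the fixture's -x. The frame is open in its middle, 56 mm along y, 43 mm along x, so the pads stay free.
- sensor_plate: Loose glass plate 26 (x) x 76 (y) x 3 mm in the fixture's pocket with 1 mm of play. Origin: centre of its underside; axes as the fixture's. Upper face 12 mm above the bench.
- pad_left (a point): Centre of the contact pad on the plate's +y half, on its upper face; a brass-coloured metal pad 9 (x) x 7 (y) mm. The two pads are 14 mm apart, centre to centre, along y, in the middle of the plate.
- pad_right (a point): Centre of the contact pad on the plate's -y half, same size.
- rest: Fixed grey bench rest, 78 x 58 mm, 35 mm high: the tweezers' tail stands in a trough open at the top and at the +x end (2 mm of play each side; side cheeks 35 mm high; trough floor 24 mm above the bench). Origin: on the bench, under the tweezers' hinges; +x the way the tweezers point.
- probe_tweezers: Loose sprung probe tweezers, 80 g, 161 mm long, kept level. A black meter body 60 x 26 x 22 mm is the tail (x -54 to +6); from it two steel blades run to +x and squeeze together along y; they spring open. Origin: midway between the blade hinges at the blades' mid-height, 35 mm above the bench in the rest; x to the tips, y to the left blade, z up.
- squeeze_point (a point): Middle between the ribbed finger grips, 52 mm ahead of the tweezers' origin; squeeze here along y. Each grip is flat, 26 mm long (x), 14 mm high (7 mm above and below). Width over them: 34 mm open, 25 mm with tips 14 mm apart (about 10 N, grips parallel); the tip gap changes 2.0 mm per mm of width. Tips: 53 mm ahead of this point, 30 mm below.
- blade_left (a joint): Squeeze angle of the left blade in rad: 0 fully open (tips 33 mm apart), 0.09 at 14 mm, 0.13 at the stop. The right blade moves by the same angle.
- tip_left (a point): Lower end of the left blade's spring pin (3.2 mm thick, pointing down); it rises against the tweezers when pressed.
- tip_right (a point): Lower end of the right blade's spring pin, likewise. The gap is the horizontal distance between the two tips' centres.
- pin_left (a joint): How far the left spring pin is pushed up into its barrel, m: 0 free, 0.006 bottomed; soft spring, 80 N/m. About 0.0025 is a good contact.
- pin_right (a joint): The same for the right spring pin.
- tablet_bottle: Bystander: bottle 40 x 40 x 78 mm with a white cap; origin at the centre of its underside.
- flask: Bystander: small conical glass flask 51 x 51 x 108 mm; origin at the centre of its underside.
- watch_glass: Bystander: shallow watch glass 72 x 72 x 9 mm; origin at the centre of its underside.
Mind the look-alikes: they are no part of the job. Leave any blue look-alike of the fixture alone.

How it is judged:
By the outcome, as a careful person would: the job done as asked, in the order asked, and still so for the second after the job is handed in, while the arm keeps its last pose, push and grip.
It also fails if it takes over 58 s, if anything falls off the work surface, if the arm or the gripper's body presses on something with over 40 N, if the wrist force passes 120 N, or if a joint passes its speed limit or range.

## Working session

There is one attempt and no reset: what is moved stays moved. The work goes in short steps, Python scripts to look and compute and a tool call to move; the robot and the scene stay as the last step left them, time stands still between calls to the robot, and variables do not carry over. Pictures are saved under pics/ and viewed, at most 10 in all, crops included, and the job is handed in when it is done.

Besides the shell and the picture viewer there is one more tool, called after "Emit:" as name(argument=value, ...), one argument or row to a line, values as JSON. drive_tool: Moves the arm, as the interface text tells. Its arguments: {"type":"object","properties":{"plan":{"type":"array","items":{"type":"object","properties":{"fingers":{"type":"number"},"offset":{"type":"array","items":{"type":"number"}},"roll":{"type":"number"}}}},"squeeze":{"type":"number"}},"required":["plan"]}

```bash
mkdir -p pics; cat > h.py <<'E'
import numpy as np, cv2
from rig import ctrl
from scipy.spatial.transform import Rotation as R
def grab(n,save=None):
    s=ctrl.read_state(); im,d=ctrl.grab_frame(n); c=ctrl.calibration(n)
    if n=="wrist":
        T=np.eye(4);T[:3,:3]=R.from_rotvec(s["orientation"]).as_matrix();T[:3,3]=s["eef_pos"]
        P=T@c["tool_from_camera"]
    else: P=c["pose"]
    K=c["mtx"]
    v,u=np.mgrid[:384,:512]
    p=np.stack([(u-K[0,2])/K[0,0]*d,(v-K[1,2])/K[1,1]*d,d],-1)
    W=p@P[:3,:3].T+P[:3,3]; W[d==0]=np.nan
    if save: cv2.imwrite("pics/"+save,im[...,::-1]); np.savez("pics/"+save[:-4],im=im,W=W,K=K,P=P)
    return im,W
E
python3 - <<'E'
from h import *
s=ctrl.read_state(); print({k:np.round(v,3) for k,v in s.items()})
a,_=grab("top","top.png"); b,_=grab("scene","scene.png")
print(ctrl.calibration("top"),ctrl.calibration("wrist"))
E
```

```text
{'time': np.float64(0.0), 'joint_pos': array([ 1.133,  0.616, -0.013,  1.425,  0.008,  1.103, -0.04 ]), 'qd': array([ 0.001, -0.   ,  0.002,  0.001,  0.003, -0.001,  0.   ]), 'effort': array([-0.0000e+00, -4.5893e+01,  2.0900e-01, -1.6575e+01, -6.1000e-02,
        2.0000e-02,  0.0000e+00]), 'eef_pos': array([ 0.259, -0.595,  0.217]), 'orientation': array([-3.073e+00, -6.400e-01,  1.000e-03]), 'ft_force': array([-1.437, -0.761, -0.598]), 'wrist_torque': array([-0.002, -0.03 , -0.031]), 'gripper_force': np.float64(0.0), 'gripper_width': np.float64(0.093)}
{'mtx': array([[447.56840257,   0.        , 251.62590467],
       [  0.        , 447.56840257, 194.75576954],
       [  0.        ,   0.        ,   1.        ]]), 'pose': array([[ 0.02007477, -0.9857996 ,  0.16672178,  0.38919621],
       [-0.99969417, -0.02220033, -0.0108951 ,  0.22417624],
       [ 0.01444166, -0.16645207, -0.98594378,  0.9981851 ],
       [ 0.        ,  0.        ,  0.        ,  1.        ]])} {'mtx': array([[271.61872046,   0.        , 257.4079704 ],
       [  0.        , 271.61872046, 189.77217206],
       [  0.        ,   0.        ,   1.        ]]), 'tool_from_camera': array([[ 1.36672792e-04, -9.68001312e-01, -2.50945098e-01,
         6.88394192e-02],
       [ 9.99999976e-01,  1.75887623e-04, -1.33840671e-04,
         5.80320572e-04],
       [ 1.73696081e-04, -2.50945073e-01,  9.68001312e-01,
        -1.65793032e-01],
       [ 0.00000000e+00,  0.00000000e+00,  0.00000000e+00,
         1.00000000e+00]])}
```

View pics/top.png

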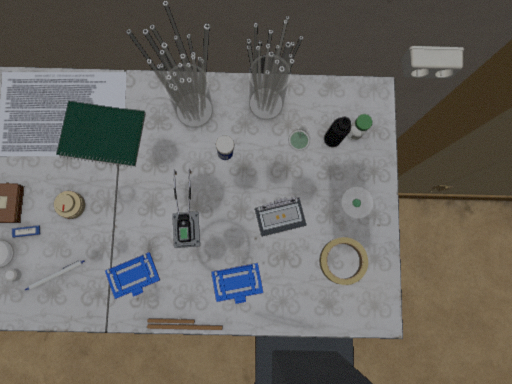

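View pics/scene.png

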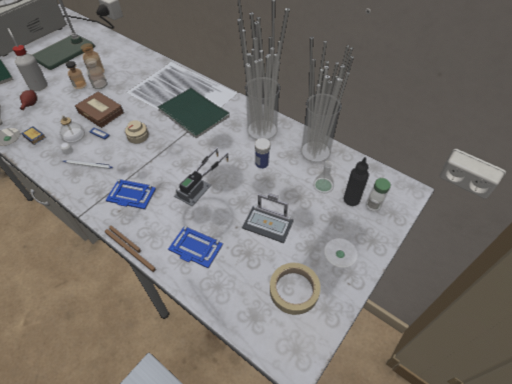

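The top view shows the fixture at about (280,216) with its clamp up along the upper edge, and the tweezers at (185,210) in the rest, pointing up (world +x). There are blue look-alikes at (133,275) and (238,283). I'll enlarge that area.

```bash
python3 - <<'E'
from h import *
z=np.load("pics/top.npz"); im=z["im"];W=z["W"]
c=im[160:256,160:320][...,::-1]; cv2.imwrite("pics/crop.png",cv2.resize(c,None,fx=5,fy=5,interpolation=cv2.INTER_CUBIC))
for u,v in [(280,216),(256,210),(300,205),(306,226),(262,235),(282,202),(185,230),(177,172),(190,172),(174,214),(197,214),(174,246),(198,245)]: print(u,v,np.round(W[v,u],4))
E
```

```text
280 216 [0.5098 0.1492 0.0099]
256 210 [0.5222 0.2028 0.0093]
300 205 [0.5355 0.1047 0.0101]
306 226 [0.4897 0.09   0.0005]
262 235 [0.4667 0.1886 0.0105]
282 202 [0.5398 0.1458 0.0201]
185 230 [0.471  0.3536 0.0465]
177 172 [0.6064 0.3838 0.0012]
190 172 [0.6029 0.3518 0.0205]
174 214 [0.5097 0.3852 0.0058]
197 214 [0.5109 0.3342 0.005 ]
174 246 [0.4387 0.3814 0.0081]
198 245 [0.4422 0.3293 0.0042]
```

View pics/crop.png

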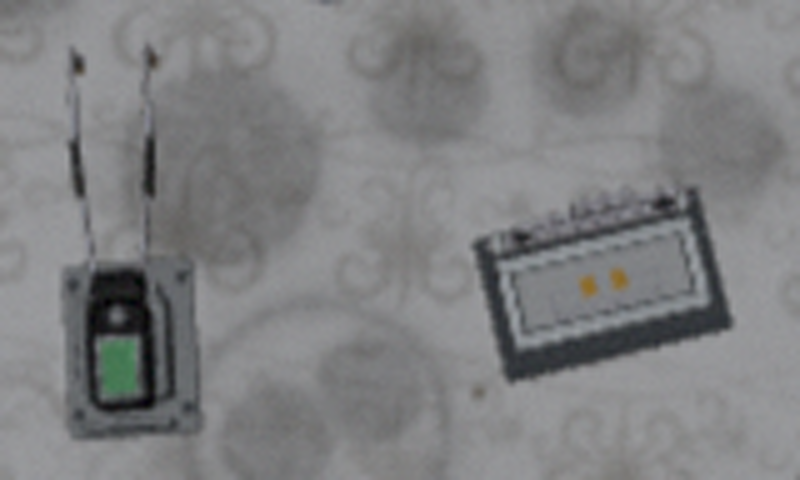

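Next I move above the fixture for a close look, keeping the fingers shut for the clamp push.

Emit:
drive_tool(
  plan=[
    {"fingers": -1, "offset": [0.0354, -0.0186, 0], "roll": 0},
    {"fingers": -1, "offset": [0.0354, -0.0186, 0], "roll": 0},
    {"fingers": -1, "offset": [0.0354, -0.0186, 0], "roll": 0},
    {"fingers": -1, "offset": [0.0354, -0.0186, 0], "roll": 0},
    {"fingers": -1, "offset": [0.0354, -0.0186, 0], "roll": 0},
    {"fingers": -1, "offset": [0.0354, -0.0186, 0], "roll": 0},
    {"fingers": -1, "offset": [0.0354, -0.0186, 0], "roll": 0},
    {"fingers": -1, "offset": [0.0354, -0.0186, 0], "roll": 0},
    {"fingers": -1, "offset": [0.0218, -0.0394, 0], "roll": 0},
    {"fingers": -1, "offset": [0.0218, -0.0394, 0], "roll": 0},
    {"fingers": -1, "offset": [0.0218, -0.0394, 0], "roll": 0},
    {"fingers": -1, "offset": [0.0218, -0.0394, 0], "roll": 0},
    {"fingers": -1, "offset": [0.0218, -0.0394, 0], "roll": 0},
    {"fingers": -1, "offset": [0.0218, -0.0394, 0], "roll": 0},
    {"fingers": -1, "offset": [0.0218, -0.0394, 0], "roll": 0},
    {"fingers": -1, "offset": [0.0218, -0.0394, 0], "roll": 0},
    {"fingers": -1, "offset": [0.0218, -0.0394, 0], "roll": 0},
    {"fingers": -1, "offset": [0.0218, -0.0394, 0], "roll": 0},
    {"fingers": -1, "offset": [0.0218, -0.0394, 0], "roll": 0},
    {"fingers": -1, "offset": [0, 0, 0], "roll": 9.5},
  ],
  squeeze=40,
)

```text
time: 2.6
eef_pos: [0.5057, 0.1519, 0.2182]
orientation: [-3.114, -0.389, 0.001]
ft_force: [-0.4, -0.7, -0.3]
gripper_width: 0.0005
gripper_force: 0.0
```

```bash
python3 - <<'E'
from h import *
s=ctrl.read_state(); print(np.round(s["eef_pos"],4),np.round(s["orientation"],3),s["time"])
im,W=grab("wrist","w1.png"); cv2.imwrite("pics/w1b.png",cv2.resize(im[...,::-1],(768,576)))
E
```

```text
[0.5057 0.1519 0.2182] [-3.114e+00 -3.890e-01  1.000e-03] 2.6
```

View pics/w1b.png

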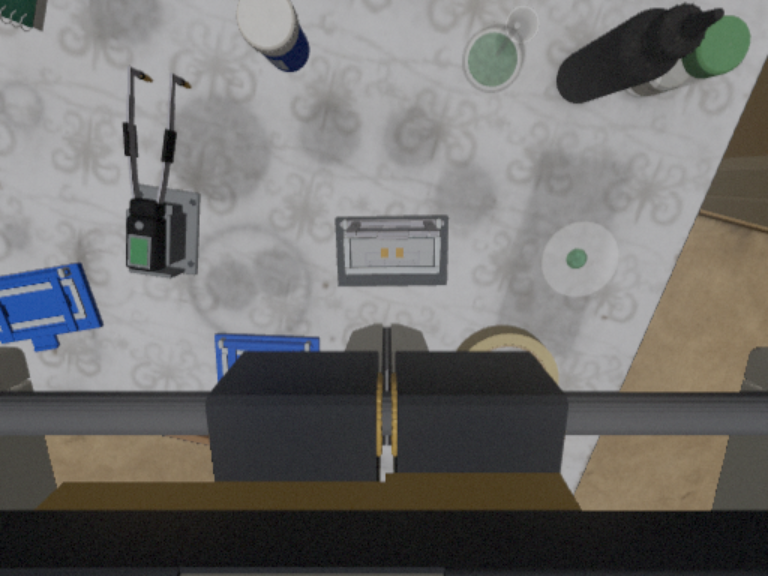

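The wrist view shows the fixture at (391,250) level with the image, its pads at (384,252) and (400,252) (brass), and the clamp upright at (391,228). The tweezers are at (150,160), with tips at (140,75) and (182,80). Now I measure those.

```bash
cat >> h.py <<'E'
def ray(z,u,v,h):
    K,P=z["K"],z["P"]; d=P[:3,:3]@np.array([(u-K[0,2])/K[0,0],(v-K[1,2])/K[1,1],1]); o=P[:3,3]
    return o+d*(h-o[2])/d[2]
E
python3 - <<'E'
from h import *
for n,box,tb in [("w1",(225,140,300,195),(75,30,150,140)),("top",(250,195,310,240),(165,160,205,250))]:
    z=np.load(f"pics/{n}.npz");im=z["im"].astype(int);W=z["W"];print(n)
    def blobs(mask,b,h,amin=3):
        m=np.zeros(mask.shape,np.uint8);u0,v0,u1,v1=b;m[v0:v1,u0:u1]=mask[v0:v1,u0:u1]
        k,_,st,c=cv2.connectedComponentsWithStats(m)
        for i in range(1,k):
            if st[i,4]>=amin: print("  ",st[i,4],np.round(c[i],1),np.round(ray(z,*c[i],h),4))
    brass=(im[...,0]-im[...,2]>50)
    print(" pads");blobs(brass,box,.012)
    hsv=cv2.cvtColor(z["im"],cv2.COLOR_RGB2HSV)
    print(" green");blobs((hsv[...,1]>70)&(abs(hsv[...,0].astype(int)-65)<20),tb,.046)
    print(" tips");blobs(im[...,0]-im[...,2]>35,tb,.01)
    u0,v0,u1,v1=box; w=W[v0:v1,u0:u1].reshape(-1,3); w=w[w[:,2]>.03]; print(" clamp",len(w)); 
    if len(w): print(np.round(w[np.argsort(w[:,2])][-8:],4), np.round(w.mean(0),4))
    u0,v0,u1,v1=tb; w=W[v0:v1,u0:u1].reshape(-1,3); g=w[(w[:,2]>.026)&(w[:,2]<.06)]
    for lo,hi in [(.026,.04),(.04,.06)]:
        q=g[(g[:,2]>lo)&(g[:,2]<hi)]; 
        r=cv2.minAreaRect(q[:,:2].astype(np.float32)*1000); print(" twz",lo,len(q),r,np.round(q.mean(0),4))
    # base rect of fixture
    u0,v0,u1,v1=box; w=W[v0:v1,u0:u1].reshape(-1,3); q=w[(w[:,2]>.005)&(w[:,2]<.024)]
    print(" base",cv2.minAreaRect(q[:,:2].astype(np.float32)*1000))
E
```

```text
w1
 pads
   25 [256. 168.] [0.5087 0.1547 0.012 ]
   25 [266. 168.] [0.5121 0.1413 0.012 ]
 green
 tips
   10 [97.9 52.2] [0.6023 0.3838 0.01  ]
   6 [123.8  56.3] [0.6055 0.3515 0.01  ]
 clamp 385
[[0.5368 0.151  0.0863]
 [0.5369 0.1556 0.0866]
 [0.5388 0.1481 0.0866]
 [0.5366 0.1566 0.0869]
 [0.5345 0.1606 0.0871]
 [0.5345 0.1651 0.0871]
 [0.5378 0.1479 0.0873]
 [0.5364 0.1532 0.0873]] [0.5356 0.1553 0.0711]
 twz 0.026 1071 ((552.2448120117188, 364.158447265625), (112.1991958618164, 37.09239196777344), 5.6310014724731445) [0.5546 0.3644 0.0336]
 twz 0.04 147 ((530.4495849609375, 362.5329284667969), (65.59125518798828, 31.81427764892578), 0.5427775382995605) [0.5084 0.359  0.0425]
 base ((510.6497802734375, 148.04522705078125), (66.04788970947266, 104.16942596435547), 15.158109664916992)
top
 pads
   8 [283.2 215.2] [0.5114 0.1422 0.012 ]
   8 [277.1 216.9] [0.5075 0.1557 0.012 ]
 green
   59 [183.5 232.9] [0.4648 0.3565 0.046 ]
 tips
 clamp 102
[[0.5313 0.1657 0.0868]
 [0.5335 0.1616 0.0869]
 [0.5356 0.1595 0.0872]
 [0.5378 0.1472 0.0882]
 [0.5355 0.1555 0.0883]
 [0.5313 0.1575 0.0884]
 [0.5311 0.1637 0.0889]
 [0.5353 0.1576 0.089 ]] [0.5331 0.1573 0.0732]
 twz 0.026 271 ((523.6229248046875, 362.9486083984375), (168.3885955810547, 38.18799591064453), 6.150113105773926) [0.508  0.359  0.0344]
 twz 0.04 357 ((514.5765380859375, 362.8156433105469), (134.68162536621094, 32.96805953979492), 3.6855783462524414) [0.4806 0.3578 0.0465]
 base ((507.1242370605469, 151.16525268554688), (92.25172424316406, 123.1184310913086), 4.38613224029541)
```

Emit:
drive_tool(
  plan=[
    {"fingers": -1, "offset": [0.0135, 0.00125, 0.0365], "roll": -0.8},
    {"fingers": -1, "offset": [0.0135, 0.00125, 0.0365], "roll": 0},
    {"fingers": -1, "offset": [0.0135, 0.00125, 0.0365], "roll": 0},
    {"fingers": -1, "offset": [0.0135, 0.00125, 0.0365], "roll": 0},
    {"fingers": -1, "offset": [0, 0, 0], "roll": 0},
  ],
)

```text
time: 3.28
eef_pos: [0.5583, 0.1541, 0.0698]
orientation: [3.114, 0.406, -0.011]
ft_force: [0.6, 0.9, 0.3]
gripper_width: 0.0004
gripper_force: 0.0
```

Emit:
drive_tool(
  plan=[
    {"fingers": -1, "offset": [-0.0083, 0, -0.0005], "roll": 0},
    {"fingers": -1, "offset": [-0.0083, 0, -0.0005], "roll": 0},
    {"fingers": -1, "offset": [-0.0089, 0, 0.0005], "roll": 0},
    {"fingers": -1, "offset": [-0.0089, 0, 0.0005], "roll": 0},
    {"fingers": -1, "offset": [-0.0084, 0, 0.0036], "roll": 0},
    {"fingers": -1, "offset": [-0.0084, 0, 0.0036], "roll": 0},
    {"fingers": -1, "offset": [-0.0073, 0, 0.0058], "roll": 0},
    {"fingers": -1, "offset": [-0.0073, 0, 0.0058], "roll": 0},
    {"fingers": -1, "offset": [-0.0055, 0, 0.008], "roll": 0},
    {"fingers": -1, "offset": [-0.0055, 0, 0.008], "roll": 0},
    {"fingers": -1, "offset": [-0.0021, 0, 0.0062], "roll": 0},
    {"fingers": -1, "offset": [-0.0021, 0, 0.0062], "roll": 0},
    {"fingers": -1, "offset": [0, 0, 0.003], "roll": 0},
    {"fingers": -1, "offset": [0, 0, 0], "roll": 0},
  ],
)

```text
time: 5.03
eef_pos: [0.4817, 0.1348, 0.0223]
orientation: [3.115, 0.406, -0.001]
ft_force: [0.9, 0.3, -0.2]
gripper_width: 0.0002
gripper_force: 0.0
```

Emit:
drive_tool(
  plan=[
    {"fingers": -1, "offset": [-0.001, -0.002, 0.002], "roll": 0},
    {"fingers": -1, "offset": [0, -0.002, 0.002], "roll": 0},
    {"fingers": -1, "offset": [0, 0, 0.002], "roll": 0},
    {"fingers": -1, "offset": [0, 0, 0.001], "roll": 0},
    {"fingers": -1, "offset": [0, 0, 0], "roll": 0},
  ],
)

```text
time: 5.65
eef_pos: [0.4797, 0.1388, 0.0178]
orientation: [-3.115, -0.406, -0.001]
ft_force: [-3.8, -0.7, 19.6]
gripper_width: 0.0005
gripper_force: 9.7
```

Emit:
drive_tool(
  plan=[
    {"fingers": -1, "offset": [0, 0, -0.02], "roll": 0},
    {"fingers": -1, "offset": [0, 0, -0.05], "roll": 0},
    {"fingers": 0.4, "offset": [0.0181, -0.0282, -0.0075], "roll": 0},
    {"fingers": 0.4, "offset": [0.0181, -0.0282, -0.0075], "roll": 0},
    {"fingers": 0.4, "offset": [0.0181, -0.0282, -0.0075], "roll": 0},
    {"fingers": 0.4, "offset": [0.0181, -0.0282, -0.0075], "roll": 0},
    {"fingers": 0.4, "offset": [0.0181, -0.0282, -0.0075], "roll": 0},
    {"fingers": 0.4, "offset": [0.0181, -0.0282, -0.0075], "roll": 0},
    {"fingers": 0.4, "offset": [0.0181, -0.0282, -0.0075], "roll": 0},
    {"fingers": 0.4, "offset": [0, 0, 0], "roll": 9.2},
    {"fingers": 0.4, "offset": [0, 0, 0], "roll": 0},
  ],
)

```text
time: 7.02
eef_pos: [0.5512, 0.362, 0.1375]
orientation: [3.137, 0.159, -0.001]
ft_force: [-0.0, -0.2, 0.8]
gripper_width: 0.0651
gripper_force: 0.0
```

```bash
python3 - <<'E'
from h import *
s=ctrl.read_state(); print(np.round(s["eef_pos"],4),np.round(s["orientation"],3),s["time"],s["gripper_width"])
im,W=grab("wrist","w2.png"); cv2.imwrite("pics/w2b.png",cv2.resize(im[...,::-1],(768,576)))
z=np.load("pics/w2.npz");im=im.astype(int)
m=((im[...,0]-im[...,2]>35)).astype(np.uint8); k,_,st,c=cv2.connectedComponentsWithStats(m)
for i in range(1,k):
    if 4<=st[i,4]<200 and st[i,1]<250: print(st[i],np.round(c[i],1),np.round(ray(z,*c[i],.01),4),np.round(ray(z,*c[i],.012),4))
E
```

```text
[0.5512 0.362  0.1375] [ 3.137e+00  1.590e-01 -1.000e-03] 7.025 0.06512768747729877
[ 16 189   2   2   4] [ 16.5 189.5] [0.5174 0.6278 0.01  ] [0.5181 0.626  0.012 ]
[  0 197   4  14  32] [  0.8 204.9] [0.4972 0.6476 0.01  ] [0.4981 0.6457 0.012 ]
[ 17 198   2   3   4] [ 17.2 199. ] [0.5062 0.6283 0.01  ] [0.507  0.6265 0.012 ]
[440 232   6   2  11] [442.7 232.5] [0.5148 0.1408 0.01  ] [0.5155 0.1423 0.012 ]
```

View pics/w2b.png

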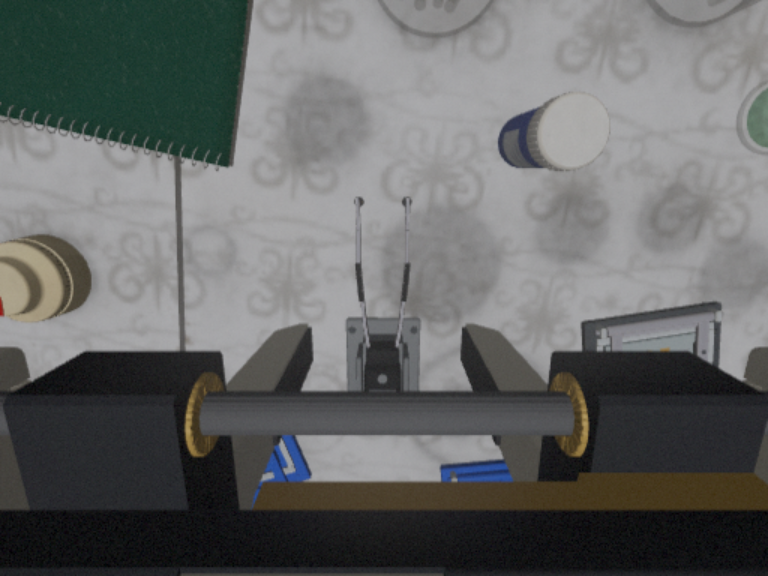

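The tweezers stand straight in the image, with their ribbed grips at (360,282) and (405,282) and tips at (359,202) and (407,202). I'll locate the grips precisely.

```bash
python3 - <<'E'
from h import *
z=np.load("pics/w2.npz");im=z["im"];W=z["W"];g=cv2.cvtColor(im,cv2.COLOR_RGB2GRAY)
s=ctrl.read_state();T=R.from_rotvec(s["orientation"]).as_matrix();o=np.array(s["eef_pos"])
m=np.zeros_like(g);m[165:206,225:285]=(g[165:206,225:285]<60);k,_,st,c=cv2.connectedComponentsWithStats(m)
for i in range(1,k):
    if st[i,4]>15:
        for u,v in [c[i],(c[i][0],st[i,1]),(c[i][0],st[i,1]+st[i,3])]:
            p=ray(z,u,v,.042); print(st[i],np.round(p,4),"tool",np.round(T.T@(p-o),4))
for u,v in [(239.5,134.5),(271.5,134.5)]:
    p=ray(z,u,v,.035);print("tip",np.round(T.T@(p-o),4))
q=W[100:206,225:285].reshape(-1,3);q=q[(q[:,2]>.03)&(q[:,2]<.06)];t=(q-o)@T
for a in np.arange(-.03,.06,.01):
    b=t[(t[:,0]>a)&(t[:,0]<a+.01)]
    if len(b):print(round(a,3),len(b),np.round([b[:,1].min(),b[:,1].max(),b[:,1].mean()],4),np.round(.1375-b[:,2].min(),4))
E
```

```text
[237 176   5  25  55] [0.5522 0.3795 0.042 ] tool [ 0.0028 -0.0181  0.0955]
[237 176   5  25  55] [0.5645 0.3806 0.042 ] tool [ 0.0152 -0.0179  0.0955]
[237 176   5  25  55] [0.539  0.3784 0.042 ] tool [-0.0105 -0.0183  0.0956]
[268 177   5  24  49] [0.5548 0.3491 0.042 ] tool [0.0023 0.0124 0.0956]
[268 177   5  24  49] [0.5666 0.3505 0.042 ] tool [0.0142 0.0123 0.0956]
[268 177   5  24  49] [0.5421 0.3477 0.042 ] tool [-0.0105  0.0125  0.0956]
tip [ 0.0547 -0.0174  0.1025]
tip [0.0547 0.0136 0.1025]
-0.02 34 [-0.0187  0.0119 -0.0028] 0.0391
-0.01 71 [-0.0196  0.0139 -0.0025] 0.0409
0.0 73 [-0.0205  0.0147 -0.0029] 0.0401
0.01 65 [-0.0205  0.0155 -0.0019] 0.0399
0.02 51 [-0.0195  0.0146  0.0002] 0.0358
0.03 49 [-0.0193  0.0145  0.0003] 0.0356
0.04 51 [-0.0202  0.0145 -0.003 ] 0.0343
0.05 40 [-0.0201  0.0143 -0.0059] 0.0339
```

Emit:
drive_tool(
  plan=[
    {"fingers": 0.4, "offset": [0, -0.0026, 0.03], "roll": 0.5},
    {"fingers": 0.4, "offset": [0, 0, 0.03], "roll": 0},
    {"fingers": 0.4, "offset": [0, 0, 0.03], "roll": 0},
    {"fingers": 0.4, "offset": [0, 0, 0.02], "roll": 0},
    {"fingers": 0.3, "offset": [0, 0, 0.0095], "roll": 0},
    {"fingers": 0, "offset": [0, 0, 0], "roll": 0},
    {"fingers": -0.2, "offset": [0, 0, 0], "roll": 0},
    {"fingers": -0.3, "offset": [0, 0, 0], "roll": 0},
    {"fingers": -0.4, "offset": [0, 0, 0], "roll": 0},
    {"fingers": -0.46, "offset": [0, 0, 0], "roll": 0},
    {"fingers": -0.46, "offset": [0, 0, 0], "roll": 0},
    {"fingers": -0.46, "offset": [0, 0, 0], "roll": 0},
  ],
  squeeze=25,
)

```text
time: 8.57
eef_pos: [0.5522, 0.3645, 0.019]
orientation: [-3.138, -0.141, -0.003]
ft_force: [2.0, 0.3, 1.9]
gripper_width: 0.0257
gripper_force: 9.5
```

Emit:
drive_tool(
  plan=[
    {"fingers": -0.46, "offset": [0, 0, -0.003], "roll": 0},
    {"fingers": -0.46, "offset": [0, 0, -0.005], "roll": 0},
    {"fingers": -0.46, "offset": [0, 0, -0.008], "roll": 0},
    {"fingers": -0.46, "offset": [0, 0, -0.012], "roll": 0},
    {"fingers": -0.46, "offset": [0, 0, -0.012], "roll": 0},
    {"fingers": -0.46, "offset": [0, 0, -0.012], "roll": 0},
    {"fingers": -0.46, "offset": [0, 0, -0.008], "roll": 0},
    {"fingers": -0.46, "offset": [0, 0, 0], "roll": 0},
    {"fingers": -0.46, "offset": [0, 0, 0], "roll": 0},
  ],
)

```text
time: 9.7
eef_pos: [0.5511, 0.3641, 0.0781]
orientation: [3.138, 0.141, -0.001]
ft_force: [-0.8, 0.7, -1.1]
gripper_width: 0.0253
gripper_force: 9.3
```

```bash
python3 - <<'E'
from h import *
s=ctrl.read_state(); print(np.round(s["eef_pos"],4),np.round(s["orientation"],3),s["time"],s["gripper_width"],s["gripper_force"])
im,W=grab("wrist","w3.png")
cv2.imwrite("pics/w3b.png",cv2.resize(im[100:270,170:340][...,::-1],None,fx=3.5,fy=3.5,interpolation=cv2.INTER_CUBIC))
im,W=grab("scene","s3.png")
E
```

```text
[0.5511 0.3641 0.0781] [ 3.138e+00  1.410e-01 -1.000e-03] 9.7 0.02534395766080596 9.293831437826157
```

View pics/w3b.png

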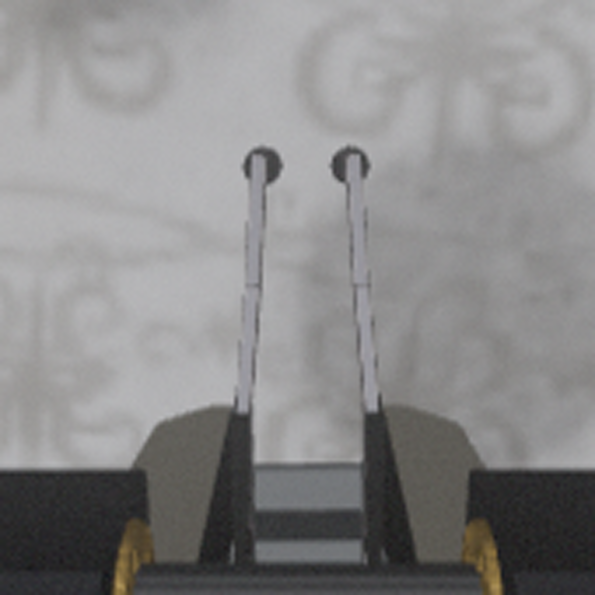

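The tweezers are held with their tips at crop (263,166) and (350,166), symmetric and about 25 px apart. I'll check the gap and tilt from the depth data.

```bash
python3 - <<'E'
from h import *
z=np.load("pics/w3.npz");im=z["im"];W=z["W"];g=cv2.cvtColor(im,cv2.COLOR_RGB2GRAY)
s=ctrl.read_state();T=R.from_rotvec(s["orientation"]).as_matrix();o=np.array(s["eef_pos"])
t=(W-o)@T
q=t[130:225,225:285].reshape(-1,3);wz=W[130:225,225:285,2].reshape(-1)
q=np.c_[q,wz];q=q[q[:,3]>.04]
for a in np.arange(.0,.066,.006):
    b=q[(q[:,0]>a)&(q[:,0]<a+.006)]
    for sd in (-1,1):
        c=b[np.sign(b[:,1]+.0)==sd]
        if len(c):print(round(a,3),sd,len(c),np.round([c[:,1].min(),c[:,1].max(),np.median(c[:,1])],4),"z",np.round(np.percentile(c[:,3],[10,50,90]),4))
# sub-pixel dark discs
G=cv2.resize(g[135:160,230:285],None,fx=4,fy=4,interpolation=cv2.INTER_CUBIC)
m=(G<95).astype(np.uint8);k,_,st,c=cv2.connectedComponentsWithStats(m)
for i in range(1,k):
    if st[i,4]>30:
        u0=230+(st[i,0]+st[i,2]/2-.5)/4;v0=135+(st[i,1]+st[i,3]/2-.5)/4
        print(st[i]/4,u0,v0,[np.round(T.T@(ray(z,u0,v0,h)-o),4)for h in(.086,.090,.094)])
E
```

```text
0.006 -1 123 [-0.02   -0.0091 -0.0155] z [0.0798 0.0878 0.0962]
0.006 1 70 [0.0104 0.0178 0.0153] z [0.0795 0.0881 0.0968]
0.012 -1 61 [-0.012  -0.0087 -0.0101] z [0.0925 0.0938 0.0971]
0.012 1 63 [0.0099 0.0134 0.0115] z [0.0923 0.0939 0.0968]
0.018 -1 45 [-0.0107 -0.0083 -0.0094] z [0.0924 0.0933 0.0941]
0.018 1 43 [0.0094 0.0122 0.0108] z [0.0927 0.0933 0.094 ]
0.024 -1 46 [-0.0101 -0.0076 -0.0088] z [0.0914 0.0928 0.0937]
0.024 1 47 [0.0088 0.0116 0.0102] z [0.0919 0.0928 0.0939]
0.03 -1 47 [-0.01   -0.0071 -0.0082] z [0.0901 0.0925 0.0934]
0.03 1 48 [0.0084 0.0108 0.0096] z [0.0913 0.0927 0.0935]
0.036 -1 49 [-0.0094 -0.007  -0.0081] z [0.0907 0.0915 0.0922]
0.036 1 49 [0.0078 0.0102 0.009 ] z [0.0904 0.0915 0.0922]
0.042 -1 48 [-0.0088 -0.0065 -0.0075] z [0.0892 0.0911 0.0919]
0.042 1 45 [0.0078 0.0101 0.0089] z [0.0901 0.0911 0.092 ]
0.048 -1 85 [-0.01   -0.0039 -0.0069] z [0.0766 0.0902 0.0914]
0.048 1 81 [0.0053 0.0114 0.0078] z [0.0768 0.0899 0.0914]
0.054 -1 37 [-0.01   -0.0045 -0.0068] z [0.0764 0.0814 0.091 ]
0.054 1 40 [0.0053 0.0108 0.0077] z [0.0761 0.0822 0.091 ]
[ 35.     7.25  10.25   9.75 163.75] 270.0 147.0 [array([ 0.0537,  0.0079, -0.0082]), array([ 0.0541,  0.0077, -0.0122]), array([ 0.0544,  0.0075, -0.0162])]
[ 12.5    7.75   7.75   9.5  131.25] 246.25 147.375 [array([ 0.0535, -0.0058, -0.0082]), array([ 0.0538, -0.0056, -0.0122]), array([ 0.0542, -0.0055, -0.0162])]
[10.    9.25  1.75  6.25 33.  ] 240.75 147.25 [array([ 0.0535, -0.009 , -0.0082]), array([ 0.0539, -0.0087, -0.0122]), array([ 0.0543, -0.0085, -0.0162])]
```

The gap is about 15 mm, so I close slightly while carrying the tweezers over to the fixture.

Emit:
drive_tool(
  plan=[
    {"fingers": -0.473, "offset": [-0.005, 0.01, 0], "roll": 0},
    {"fingers": -0.473, "offset": [-0.009, 0.0175, 0], "roll": -2},
    {"fingers": -0.473, "offset": [-0.0107, 0.0215, 0], "roll": -2},
    {"fingers": -0.473, "offset": [-0.0099, 0.022, 0], "roll": -2},
    {"fingers": -0.473, "offset": [-0.0091, 0.0223, 0], "roll": -2},
    {"fingers": -0.473, "offset": [-0.0083, 0.0226, 0], "roll": -1.85},
    {"fingers": -0.473, "offset": [-0.0076, 0.0229, 0], "roll": 0},
    {"fingers": -0.473, "offset": [-0.0076, 0.0229, 0], "roll": 0},
    {"fingers": -0.473, "offset": [-0.0076, 0.0229, 0], "roll": 0},
    {"fingers": -0.473, "offset": [-0.006, 0.018, 0], "roll": 0},
    {"fingers": -0.473, "offset": [-0.004, 0.012, 0], "roll": 0},
    {"fingers": -0.473, "offset": [0, 0, 0], "roll": 0},
  ],
)

```text
time: 11.3
eef_pos: [0.512, 0.1373, 0.0785]
orientation: [3.115, 0.407, -0.0]
ft_force: [0.1, 0.3, -0.3]
gripper_width: 0.0249
gripper_force: 10.2
```

```bash
cat > meas.py <<'E'
from h import *
import sys
n=sys.argv[1]
s=ctrl.read_state(); print(np.round(s["eef_pos"],4),np.round(s["orientation"],3),s["time"],s["gripper_width"],s["gripper_force"],np.round(s["ft_force"],1))
T=R.from_rotvec(s["orientation"]).as_matrix();o=np.array(s["eef_pos"])
im,W=grab("wrist",n+".png");z=np.load(f"pics/{n}.npz")
cv2.imwrite(f"pics/{n}b.png",cv2.resize(im[80:250,170:340][...,::-1],None,fx=3.5,fy=3.5,interpolation=cv2.INTER_CUBIC))
t=(W-o)@T
I=im.astype(int); a=(I[...,0]-I[...,2]>45).astype(np.uint8); a[200:]=0
k,_,st,c=cv2.connectedComponentsWithStats(a)
for i in range(1,k):
    if st[i,4]>15: print("pad",st[i],np.round(c[i],1),np.round(ray(z,*c[i],.012),4),"tool",np.round(T.T@(ray(z,*c[i],.012)-o),4))
sel=t[80:225,215:300].reshape(-1,3); dz=-sel[:,2]
b=sel[(sel[:,0]>.04)&(sel[:,0]<.062)&(dz>-.006)&(dz<.004)&(abs(sel[:,1])<.02)]
for sd in(-1,1):
    c=b[np.sign(b[:,1])==sd]
    if len(c): print("disc",len(c),np.round(c.min(0),4),np.round(c.max(0),4))
c=W[80:225,150:380].reshape(-1,3); print("maxz fixture", np.round(np.nanmax(c[np.hypot(c[:,0]-.54,c[:,1]-.155)<.02][:,2]) if 1 else 0,3))
E
python3 meas.py w4
```

```text
[0.512  0.1373 0.0785] [ 3.115  0.407 -0.   ] 11.3 0.02487053946469444 10.245560109615326 [ 0.1  0.3 -0.3]
pad [233 194   7   6  35] [235.7 196.3] [0.5098 0.156  0.012 ] tool [ 0.0027 -0.0187  0.0665]
pad [249 194   8   6  48] [252.5 196.5] [0.5135 0.1415 0.012 ] tool [ 0.0025 -0.0038  0.0665]
disc 51 [ 0.0495 -0.0099 -0.0038] [ 0.0556 -0.0039  0.0028]
disc 52 [ 0.0502  0.0046 -0.0029] [0.0557 0.0108 0.0027]
maxz fixture 0.098
```

View pics/w4b.png

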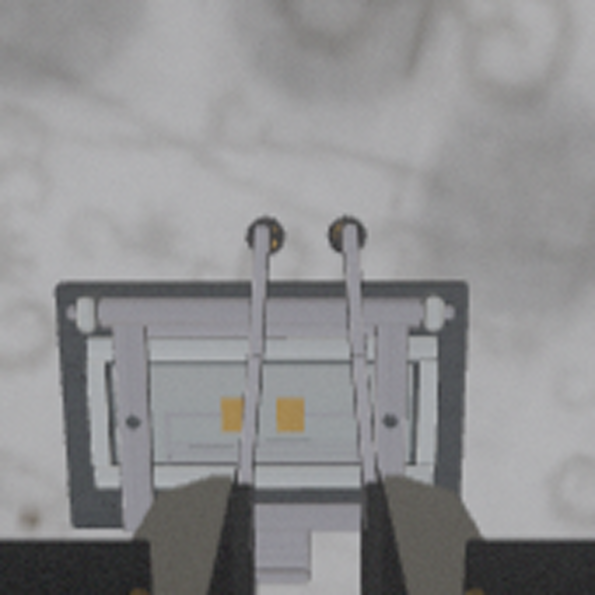

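The clamp is closed flat, the right pad is at crop (291,414), and the left pad at (233,414) is half hidden by the blade. The tips at (265,236) and (347,236) still have to go 51 mm back and 11 mm left. I do that and come down to about 13 mm above the glass.

Emit:
drive_tool(
  plan=[
    {"fingers": -0.478, "offset": [-0.0065, -0.0014, 0], "roll": 0},
    {"fingers": -0.478, "offset": [-0.0125, -0.0028, 0], "roll": 0},
    {"fingers": -0.478, "offset": [-0.013, -0.0028, 0], "roll": 0},
    {"fingers": -0.478, "offset": [-0.0125, -0.0028, 0], "roll": 0},
    {"fingers": -0.478, "offset": [-0.0065, -0.0014, 0], "roll": 0},
    {"fingers": -0.478, "offset": [0, 0, 0.008], "roll": 0},
    {"fingers": -0.478, "offset": [0, 0, 0.012], "roll": 0},
    {"fingers": -0.478, "offset": [0, 0, 0.012], "roll": 0},
    {"fingers": -0.478, "offset": [0, 0, 0.007], "roll": 0},
    {"fingers": -0.478, "offset": [0, 0, 0], "roll": 0},
    {"fingers": -0.478, "offset": [0, 0, 0], "roll": 0},
  ],
)

```text
time: 12.72
eef_pos: [0.4601, 0.136, 0.0395]
orientation: [-3.115, -0.41, -0.001]
ft_force: [-0.4, -0.3, -0.5]
gripper_width: 0.0247
gripper_force: 10.7
```

```bash
python3 meas.py w5
```

```text
[0.4601 0.136  0.0395] [-3.115e+00 -4.100e-01 -1.000e-03] 12.725 0.02465740935187869 10.677947849035263 [-0.4 -0.3 -0.5]
pad [244 139  10  13  59] [250.1 142.7] [0.5101 0.1541 0.012 ] tool [ 0.053  -0.0046  0.0276]
pad [264 139  10   5  38] [268.7 140.5] [0.515  0.1419 0.012 ] tool [0.0546 0.0085 0.0276]
disc 52 [ 0.0498 -0.0094 -0.0026] [ 0.0557 -0.0033  0.0027]
disc 48 [ 0.0502  0.004  -0.002 ] [0.0557 0.0101 0.0027]
maxz fixture 0.02
```

View pics/w5b.png

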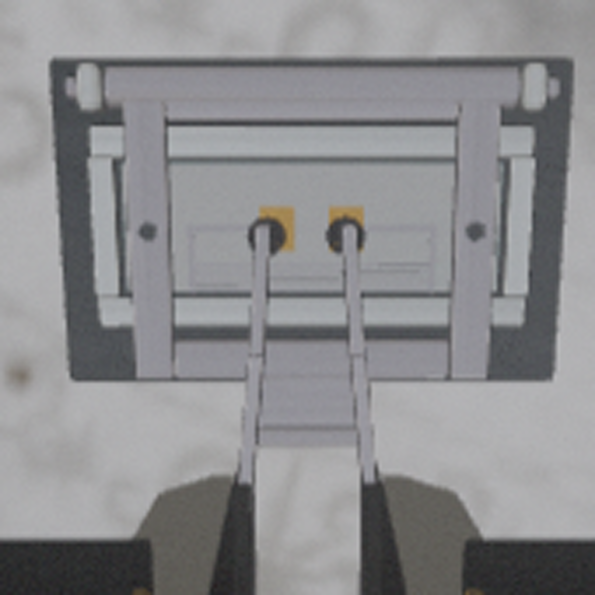

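Emit:
drive_tool(
  plan=[
    {"fingers": -0.471, "offset": [-0.002, 0.0013, 0], "roll": 0},
    {"fingers": -0.471, "offset": [0, 0, 0.003], "roll": 0},
    {"fingers": -0.471, "offset": [0, 0, 0.003], "roll": 0},
    {"fingers": -0.471, "offset": [0, 0, 0.002], "roll": 0},
    {"fingers": -0.471, "offset": [0, 0, 0], "roll": 0},
    {"fingers": -0.471, "offset": [0, 0, 0], "roll": 0},
  ],
)

```text
time: 13.52
eef_pos: [0.4582, 0.1342, 0.0315]
orientation: [-3.115, -0.41, 0.0]
ft_force: [0.4, -0.2, -0.0]
gripper_width: 0.0247
gripper_force: 10.1
```

```bash
python3 meas.py w6; python3 - <<'E'
from h import *
for n,zt,off in [("w2",.019,(-.0026)),("w3",.0781,0),("w4",.0785,0),("w5",.0395,0),("w6",None,0)]:
    z=np.load(f"pics/{n}.npz");W=z["W"];P=z["P"];c=ctrl.calibration("wrist")["tool_from_camera"]
    T=P@np.linalg.inv(c);o=T[:3,3];t=(W-o)@T[:3,:3]
    h0=.019 if n=="w2" else o[2]
    ax=.0 
    q=t[110:225,225:285].reshape(-1,3);hz=(.1375-.019 if n=="w2" else 0)-q[:,2]-(2*(.1375-.019) if n=="w2" else 0)+ (0)
    hz=-q[:,2]+((.1375-.019) if n=="w2" else 0)
    k=(q[:,0]>.02)&(q[:,0]<.046)&(hz>.008)&(hz<.022)
    p=np.polyfit(q[k,0],hz[k],1);print(n,k.sum(),"slope",p[0],"h at .033",np.polyval(p,.033))
E
```

```text
[0.4582 0.1342 0.0315] [-3.115 -0.41   0.   ] 13.525 0.02471070811183704 10.08209690451622 [ 0.4 -0.2 -0. ]
pad [242 136  10  13  74] [247.  139.6] [0.5104 0.1548 0.012 ] tool [ 0.0558 -0.0064  0.0195]
pad [263 136  10  14  71] [266.6 139.7] [0.5137 0.142  0.012 ] tool [0.0557 0.0068 0.0195]
disc 53 [ 0.0502 -0.01   -0.0029] [ 0.0556 -0.0039  0.0029]
disc 53 [ 0.0501  0.0046 -0.0039] [0.0557 0.0108 0.0042]
maxz fixture 0.02
w2 147 slope -0.05293629516726258 h at .033 0.014388305589533778
w3 403 slope -0.09358647182720398 h at .033 0.014024110348570859
w4 402 slope -0.09588897073950078 h at .033 0.014155902009292023
w5 399 slope -0.10242147232497463 h at .033 0.014188302763171783
w6 401 slope -0.089281238520577 h at .033 0.014134562460927612
```

View pics/w6b.png

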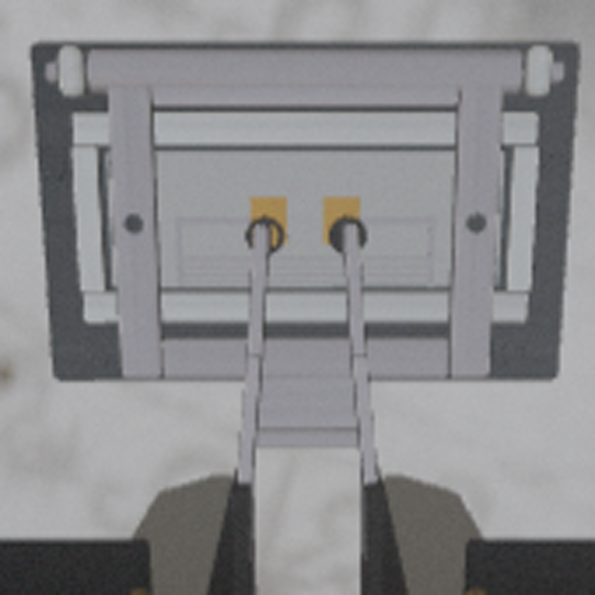

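Emit:
drive_tool(
  plan=[
    {"fingers": -0.475, "offset": [0.001, 0, 0], "roll": 0},
    {"fingers": -0.475, "offset": [0, 0, 0], "roll": 0},
    {"fingers": -0.475, "offset": [0, 0, 0], "roll": 0},
  ],
)

```text
time: 13.95
eef_pos: [0.4594, 0.1345, 0.0315]
orientation: [-3.115, -0.41, -0.001]
ft_force: [-0.0, 0.2, -1.2]
gripper_width: 0.025
gripper_force: 10.4
```

```bash
cat > avg.py <<'E'
from h import *
F=[];M=[];w=[];g=[];p=[]
for i in range(20):
    s=ctrl.read_state();F.append(s["ft_force"]);M.append(s["wrist_torque"]);w.append(s["gripper_width"]);g.append(s["gripper_force"]);p.append(s["eef_pos"]);D=ctrl.grab_frame("wrist")[1]
    Y=D if i==0 else Y+D
print("F",np.mean(F,0).round(3),"+-",(np.std(F,0)/20**.5).round(3),"M",np.mean(M,0).round(4),"+-",(np.std(M,0)/20**.5).round(4),"w",np.mean(w),np.mean(g),np.mean(p,0).round(5),s["time"])
E
python3 avg.py; python3 - <<'E'
from h import *
for n in ("w2","w6"):
    z=np.load(f"pics/{n}.npz");W=z["W"];P=z["P"];c=ctrl.calibration("wrist")["tool_from_camera"]
    T=P@np.linalg.inv(c);t=(W-T[:3,3])@T[:3,:3]
    f=.1185 if n=="w2" else 0
    q=t[110:180,225:285].reshape(-1,3);h=-q[:,2]+f;k=(q[:,0]>.046)&(q[:,0]<.066)&(h>-.012)&(h<.02)
    print(n,np.histogram(h[k],np.arange(-.012,.02,.002)))
E
```

```text
F [ 0.114  0.07  -0.665] +- [0.099 0.11  0.127] M [ 0.0259 -0.0571  0.0121] +- [0.0045 0.0059 0.0061] w 0.024787607621604858 10.419533304870129 [0.45924 0.13445 0.0315 ] 14.9
w2 (array([ 0,  0,  0,  0,  4, 23, 11,  0,  1,  2,  3,  2, 40, 20,  0]), array([-0.012, -0.01 , -0.008, -0.006, -0.004, -0.002,  0.   ,  0.002,
        0.004,  0.006,  0.008,  0.01 ,  0.012,  0.014,  0.016,  0.018]))
w6 (array([  0,   0,   0,   1,   8,  74,  18,   5,   1,   0,   3,  18, 134,
         9,   0]), array([-0.012, -0.01 , -0.008, -0.006, -0.004, -0.002,  0.   ,  0.002,
        0.004,  0.006,  0.008,  0.01 ,  0.012,  0.014,  0.016,  0.018]))
```

Emit:
drive_tool(
  plan=[
    {"fingers": -0.475, "offset": [0, 0, 0.0015], "roll": 0},
    {"fingers": -0.475, "offset": [0, 0, 0.0015], "roll": 0},
    {"fingers": -0.475, "offset": [0, 0, 0.001], "roll": 0},
    {"fingers": -0.475, "offset": [0, 0, 0.001], "roll": 0},
    {"fingers": -0.475, "offset": [0, 0, 0.001], "roll": 0},
    {"fingers": -0.475, "offset": [0, 0, 0.001], "roll": 0},
    {"fingers": -0.475, "offset": [0, 0, 0.0005], "roll": 0},
    {"fingers": -0.475, "offset": [0, 0, 0], "roll": 0},
    {"fingers": -0.475, "offset": [0, 0, 0], "roll": 0},
  ],
)

```text
time: 16.08
eef_pos: [0.4593, 0.1345, 0.024]
orientation: [-3.115, -0.41, -0.0]
ft_force: [-1.1, -0.4, 0.9]
gripper_width: 0.0254
gripper_force: 10.4
```

```bash
python3 avg.py; python3 meas.py w7
```

```text
F [-0.556  0.019  0.456] +- [0.117 0.104 0.112] M [0.0353 0.0377 0.0078] +- [0.0069 0.006  0.0072] w 0.024919364700924738 10.41636722534895 [0.45924 0.13445 0.02401] 17.025
[0.4592 0.1345 0.024 ] [-3.115 -0.41  -0.   ] 17.075 0.024940417582402053 10.418050289154053 [0.1 0.1 0.7]
pad [241 139  11   5  40] [246.  140.5] [0.5113 0.1554 0.012 ] tool [ 0.0557 -0.0067  0.012 ]
pad [263 139  10  14  49] [266.  142.7] [0.5133 0.1425 0.012 ] tool [0.0543 0.0062 0.012 ]
disc 54 [ 0.0504 -0.0093 -0.0026] [ 0.0563 -0.0033  0.0025]
disc 56 [ 0.0503  0.0046 -0.0039] [0.0563 0.0107 0.003 ]
maxz fixture 0.021
```

View pics/w7b.png

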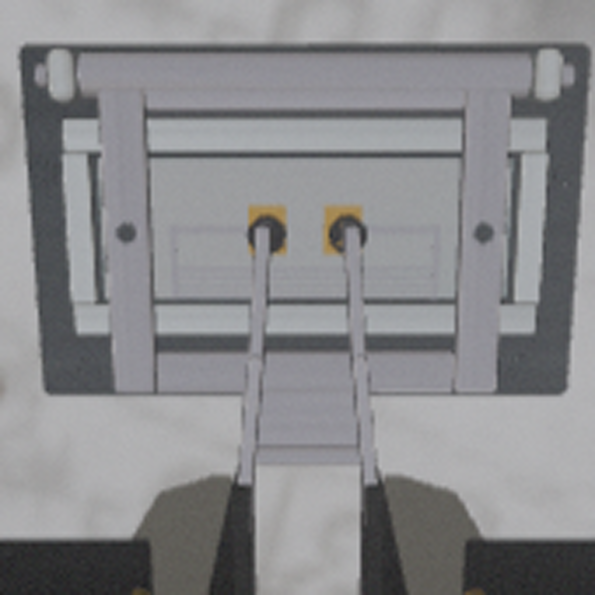

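```bash
python3 avg.py; python3 - <<'E'
from h import *
for n in ("w5","w6","w7"):
    z=np.load(f"pics/{n}.npz");W=z["W"];P=z["P"];c=ctrl.calibration("wrist")["tool_from_camera"]
    T=P@np.linalg.inv(c);t=(W-T[:3,3])@T[:3,:3]
    q=t[110:225,225:285].reshape(-1,3);h=-q[:,2]
    k=(q[:,0]>.02)&(q[:,0]<.046)&(h>.008)&(h<.022);p=np.polyfit(q[k,0],h[k],1)
    d=(q[:,0]>.046)&(q[:,0]<.06)&(h>-.005)&(h<.003)&(abs(q[:,1])<.014)
    print(n,"slope",p[0].round(4),"h.033",np.polyval(p,.033).round(4),"disc",d.sum(),h[d].mean().round(5),"blade tip",np.median(h[(q[:,0]>.048)&(q[:,0]<.058)&(h>.008)]).round(4))
E
```

```text
F [-0.608  0.035  0.294] +- [0.083 0.109 0.088] M [0.0349 0.0304 0.0104] +- [0.0057 0.0076 0.0058] w 0.024918646369221448 10.419196866452694 [0.45923 0.13444 0.02399] 18.075
w5 slope -0.1024 h.033 0.0142 disc 100 -0.00078 blade tip 0.0128
w6 slope -0.0893 h.033 0.0141 disc 104 -0.00075 blade tip 0.0128
w7 slope -0.075 h.033 0.015 disc 109 0.00019 blade tip 0.0143
```

Emit:
drive_tool(
  plan=[
    {"fingers": -0.475, "offset": [0, 0, -0.0008], "roll": 0},
    {"fingers": -0.475, "offset": [0, 0, -0.0007], "roll": 0},
    {"fingers": -0.475, "offset": [0, 0, 0], "roll": 0},
  ],
)

```text
time: 18.5
eef_pos: [0.4593, 0.1345, 0.0256]
orientation: [-3.115, -0.41, -0.0]
ft_force: [-0.2, -0.7, -0.3]
gripper_width: 0.0248
gripper_force: 10.4
```

```bash
python3 avg.py;python3 avg.py
```

```text
F [-0.184  0.16  -0.05 ] +- [0.09  0.115 0.11 ] M [ 0.0488 -0.045  -0.0032] +- [0.0069 0.0079 0.0052] w 0.024909557694524895 10.37400522083044 [0.45927 0.13446 0.0255 ] 19.45
F [0.048 0.064 0.209] +- [0.112 0.118 0.092] M [ 0.0595 -0.0755  0.0038] +- [0.0069 0.007  0.007 ] w 0.02486445009491179 10.37911093980074 [0.45924 0.13445 0.0255 ] 20.45
```

```bash
python3 - <<'E'
from h import *
grab("wrist","w8.png")
for n in ("w2","w3","w4","w5","w6","w7","w8"):
    z=np.load(f"pics/{n}.npz");W=z["W"];P=z["P"];c=ctrl.calibration("wrist")["tool_from_camera"]
    T=P@np.linalg.inv(c);t=(W-T[:3,3])@T[:3,:3];h=-t[...,2]+(.1185 if n=="w2" else 0)
    k=np.zeros(h.shape,bool);k[100:225,225:285]=1
    d=k&(t[...,0]>.046)&(t[...,0]<.062)&(h>-.005)&(h<.003)&(abs(t[...,1]+(.002 if n=="w2" else 0))<.022)
    b=k&(t[...,0]>.02)&(t[...,0]<.046)&(h>.008)&(h<.022);p=np.polyfit(t[...,0][b],h[b],1)
    # references
    D=np.hypot(W[...,0]-.5105,W[...,1]-.148);X=(W[...,0]-.5105)*.966+(W[...,1]-.148)*.259;Y=-(W[...,0]-.5105)*.259+(W[...,1]-.148)*.966
    pl=(abs(X)<.009)&(abs(Y)>.014)&(abs(Y)<.024)&(W[...,2]<.03)
    tb=(W[...,2]<.008)&(W[...,2]>-.01)&(W[...,0]>.58)&(W[...,0]<.64)
    wz=W[...,2]-(.1185 if n=="w2" else 0)*d
    ztcp=T[2,3]
    print(n,"disc world",np.round(wz[d].mean() if n!="w2" else (h[d].mean()+.019),4),d.sum(),"slope",p[0].round(3),"plate",pl.sum(),np.round(np.median(W[pl][:,2]) if pl.any() else 0,4),"table",tb.sum(),np.round(np.median(W[tb][:,2]) if tb.any() else 0,4))
E
```

```text
w2 disc world 0.0184 38 slope -0.053 plate 85 0.0115 table 26483 -0.0005
w3 disc world 0.0769 93 slope -0.094 plate 64 0.0113 table 32565 -0.0004
w4 disc world 0.0777 98 slope -0.096 plate 423 0.0116 table 37994 -0.0003
w5 disc world 0.0388 100 slope -0.102 plate 721 0.0117 table 20879 -0.0003
w6 disc world 0.0307 104 slope -0.089 plate 798 0.0117 table 18504 -0.0003
w7 disc world 0.0242 109 slope -0.075 plate 855 0.0117 table 17851 -0.0003
w8 disc world 0.0257 108 slope -0.078 plate 852 0.0117 table 18102 -0.0003
```

```bash
cat > chk.py <<'E'
from h import *
c=ctrl.calibration("wrist")["tool_from_camera"];r=[];F=[];M=[]
for i in range(14):
    s=ctrl.read_state();F.append(s["ft_force"]);M.append(s["wrist_torque"])
    im,W=grab("wrist");o=np.array(s["eef_pos"]);T=R.from_rotvec(s["orientation"]).as_matrix();t=(W-o)@T;h=-t[...,2]
    k=np.zeros(h.shape,bool);k[100:225,225:285]=1
    d=k&(t[...,0]>.046)&(t[...,0]<.062)&(h>-.005)&(h<.004)&(abs(t[...,1])<.014)
    b=k&(t[...,0]>.02)&(t[...,0]<.046)&(h>.008)&(h<.022);p=np.polyfit(t[...,0][b],h[b],1)
    L=d&(t[...,1]<0);Q=d&(t[...,1]>0);y=t[...,1];g=(y[Q].max()+y[Q].min()-y[L].max()-y[L].min())/2
    r.append([W[...,2][d].mean(),W[...,2][L].mean(),W[...,2][Q].mean(),h[d].mean(),p[0],np.polyval(p,.052),g,s["gripper_width"]])
r=np.array(r);print("discz L R h slope htip gap w",r.mean(0).round(5),"first/last5",r[:5,3:5].mean(0).round(5),r[-5:,3:5].mean(0).round(5))
print("F",np.mean(F,0).round(2),"M",np.mean(M,0).round(3),"tcp",o.round(4),s["time"])
E
python3 chk.py
```

```text
discz L R h slope htip gap w [ 0.02574  0.02575  0.02574  0.00024 -0.0756   0.01359  0.01394  0.02481] first/last5 [ 0.00025 -0.07491] [ 0.00023 -0.0763 ]
F [ 0.08 -0.03 -0.  ] M [ 0.056 -0.077 -0.011] tcp [0.4592 0.1344 0.0255] 21.2
```

Emit:
drive_tool(
  plan=[
    {"fingers": -0.475, "offset": [0, 0, 0.0008], "roll": 0},
    {"fingers": -0.475, "offset": [0, 0, 0.0007], "roll": 0},
    {"fingers": -0.475, "offset": [0, 0, 0], "roll": 0},
  ],
)

```text
time: 21.62
eef_pos: [0.4591, 0.1344, 0.0239]
orientation: [-3.115, -0.41, 0.0]
ft_force: [-0.3, -0.1, 0.7]
gripper_width: 0.0246
gripper_force: 10.4
```

```bash
python3 chk.py
```

```text
discz L R h slope htip gap w [ 0.02441  0.02436  0.02445  0.00043 -0.07623  0.01368  0.01393  0.02489] first/last5 [ 0.00047 -0.07619] [ 0.00038 -0.07375]
F [-0.19 -0.04  0.05] M [ 0.059 -0.06  -0.003] tcp [0.4591 0.1344 0.024 ] 22.275
```

Emit:
drive_tool(
  plan=[
    {"fingers": -0.475, "offset": [0, 0, 0.0005], "roll": 0},
    {"fingers": -0.475, "offset": [0, 0, 0.0005], "roll": 0},
    {"fingers": -0.475, "offset": [0, 0, 0], "roll": 0},
  ],
)

```text
time: 22.7
eef_pos: [0.4589, 0.1343, 0.0229]
orientation: [3.115, 0.41, -0.001]
ft_force: [-0.8, -0.2, 0.4]
gripper_width: 0.0249
gripper_force: 10.3
```

```bash
python3 chk.py
```

```text
discz L R h slope htip gap w [ 0.02421  0.02419  0.02423  0.00127 -0.05577  0.01462  0.01386  0.02491] first/last5 [ 0.00127 -0.0545 ] [ 0.00126 -0.0575 ]
F [-0.84  0.03  0.29] M [0.028 0.092 0.004] tcp [0.4593 0.1344 0.023 ] 23.35
```

```bash
python3 - <<'E'
from h import *
z2=np.load("pics/w2.npz");W=z2["W"];z1=np.load("pics/w1.npz")
P=z1["P"];K=z1["K"];im=z1["im"].astype(int);W1=z1["W"]
def proj(p):
    c=np.linalg.inv(P)@np.r_[p,1];return K[0,0]*c[0]/c[2]+K[0,2],K[1,1]*c[1]/c[2]+K[1,2]
S=W[120:150,225:290].reshape(-1,3)
for lo,hi in ((225,254),(258,290)):
    q=W[120:150,lo:hi].reshape(-1,3);q=q[(q[:,2]>.012)&(q[:,2]<.023)&(q[:,0]>.59)]
    c=(q.min(0)+q.max(0))/2;print("disc",len(q),q.min(0).round(4),q.max(0).round(4))
    for h in (.035,.018,.012,.005,0): print("  z",h,np.round(proj([c[0],c[1],h]),1))
for u0 in (90,116):
    print(u0);print("R-B");print((im[...,0]-im[...,2])[44:62,u0:u0+16]);print("gray");print(im.mean(-1).astype(int)[44:62,u0:u0+16])
    print("z mm");print(np.nan_to_num(W1[44:62,u0:u0+16,2]*1000).round().astype(int))
E
```

```text
disc 19 [0.6017 0.3825 0.0155] [0.6065 0.3888 0.0209]
  z 0.035 [84.2 45. ]
  z 0.018 [92.8 48.7]
  z 0.012 [95.6 49.9]
  z 0.005 [98.8 51.3]
  z 0 [101.   52.2]
disc 19 [0.6037 0.3497 0.017 ] [0.6098 0.356  0.0203]
  z 0.035 [112.6  50.1]
  z 0.018 [119.7  53.5]
  z 0.012 [122.1  54.7]
  z 0.005 [124.7  55.9]
  z 0 [126.6  56.8]
90
R-B
[[-2 -3 -1 -2 -2 -1 -3 -2 -2 -2 -2 -1 -3 -1 -2 -1]
 [-4 -1 -2 -1 -2 -1 -2 -2 -2 -4 -1 -2 -2 -1 -2 -3]
 [-1  0  0 -2 -3  0 -1 -3 -2 -2 -2 -2 -2 -2 -2 -4]
 [ 0  0 -1  0 -1 -3 -1 -1 -2 -1 -1 -2 -2 -2 -3 -3]
 [ 0  1 -1  0  2 -1 -2 -3 -1 -3 -1  0 -1 -3 -1 -2]
 [ 1  1 -1 -3 -2  0  5 13  2  0 -2 -2 -1 -2 -2 -2]
 [-1  0  3 23 42  0 18 31 16  7 -3 -1 -2 -1 -1 -3]
 [-1 -2  3 11 23 -5 20 36 41 21  8 -2 -1 -4 -1  0]
 [-1 -1  2 -2  4 29 39 48 40 39 23  7 -2 -1 -2 -2]
 [-2 -2 -2 -2 -1  8 33 42 42 45 40 20  4 -1 -1  0]
 [-1 -2 -2 -2 -1 -1  1 10 17 10 31 15  0 -2 -3 -1]
 [-3 -2 -2 -2 -2 -2  0  0  0 -1  1  1 -1 -2 -1 -2]
 [-2 -1 -2 -2 -2 -1 -2 -1 -3 -2 -3 -3 -2  0 -3 -2]
 [-2 -2 -2 -2 -3 -1 -2 -1 -3 -1 -2 -3 -2 -2 -1 -2]
 [-3 -1 -2 -3 -1 -2 -1 -3 -2 -2 -2 -3 -3 -2 -2 
[... 4656 characters left out ...]
-1  0  0 -1  0  1 -2 -1  0  0 -1  0]
 [30 -1 -1  0 -1  0  1 -1 -2 -1 -1  0  0 -3 -1  0]
 [30 28  0  0 -1  0  0  0 -1  2 -1  0  0  0 -1  0]
 [31 27 24 22 18  1  0  0  0  0  0 -1 -1  1  1 -1]
 [29 26 24 22 20 19 16 -1  2  0 -1  0  1 -1  0 -1]
 [29 26 23 22 19 18 19 14  1  0  0 -1  0  1 -1  0]
 [30 26 23 21 19 19 20 16 13 -1 -1 -1 -1  0 -1  0]
 [28  0 21 19 19 19 18 16 12 10 -1  1 -1  1 -1  0]
 [29  0  0 18 19 18 16 15 11  9  5 -1  0  0  0  0]
 [29  0 -1  0  1 -1 13 12 11  9  4  2  0  0  0  0]
 [28 -1  0  0 -2  1 -1 -1  7  2  3  1  0  1 -1  1]
 [29 -1 -1  0  0  0 -2  0  0  0  1  0 -1  0  0 -2]
 [28  0 -1 -1 -1 -1 -2  0 -1  1 -1  1 -1  1  1 -1]
 [27  0 -1 -2 -1 -1 -1 -1  0  1  0  0  0  0 -1  0]]
```

```bash
sed -i 's/range(14)/range(int(__import__("sys").argv[1]))/' chk.py
```

Emit:
drive_tool(
  plan=[
    {"fingers": -0.475, "offset": [0, 0, -0.0005], "roll": 0},
    {"fingers": -0.475, "offset": [0, 0, -0.0005], "roll": 0},
    {"fingers": -0.475, "offset": [0, 0, 0], "roll": 0},
  ],
)

```text
time: 23.78
eef_pos: [0.4594, 0.1345, 0.0241]
orientation: [-3.115, -0.41, -0.001]
ft_force: [-0.8, 0.1, 0.6]
gripper_width: 0.0251
gripper_force: 10.4
```

```bash
python3 chk.py 4
```

```text
discz L R h slope htip gap w [ 0.02533  0.02531  0.02534  0.00128 -0.05523  0.0146   0.01385  0.02499] first/last5 [ 0.00128 -0.05523] [ 0.00128 -0.05523]
F [-0.91 -0.15  0.28] M [0.031 0.016 0.007] tcp [0.4593 0.1345 0.024 ] 23.925
```

Emit:
drive_tool(
  plan=[
    {"fingers": -0.475, "offset": [0, 0, -0.0005], "roll": 0},
    {"fingers": -0.475, "offset": [0, 0, -0.0005], "roll": 0},
    {"fingers": -0.475, "offset": [0, 0, 0], "roll": 0},
  ],
)

```text
time: 24.35
eef_pos: [0.4593, 0.1345, 0.025]
orientation: [-3.115, -0.41, -0.0]
ft_force: [0.8, -0.4, 0.1]
gripper_width: 0.0248
gripper_force: 10.4
```

```bash
python3 chk.py 4
```

```text
discz L R h slope htip gap w [ 0.02633  0.02636  0.0263   0.0013  -0.05745  0.01454  0.01385  0.02503] first/last5 [ 0.0013  -0.05745] [ 0.0013  -0.05745]
F [-0.12 -0.33 -0.15] M [ 0.018 -0.024 -0.017] tcp [0.4593 0.1344 0.025 ] 24.5
```

Emit:
drive_tool(
  plan=[
    {"fingers": -0.475, "offset": [0, 0, -0.001], "roll": 0},
    {"fingers": -0.475, "offset": [0, 0, -0.001], "roll": 0},
    {"fingers": -0.475, "offset": [0, 0, 0], "roll": 0},
  ],
)

```text
time: 24.92
eef_pos: [0.4593, 0.1345, 0.0271]
orientation: [-3.115, -0.41, -0.0]
ft_force: [-0.9, -0.1, -0.2]
gripper_width: 0.0249
gripper_force: 10.4
```

```bash
python3 chk.py 4
```

```text
discz L R h slope htip gap w [ 0.02826  0.02824  0.02827  0.00121 -0.06014  0.01449  0.01385  0.02483] first/last5 [ 0.00121 -0.06014] [ 0.00121 -0.06014]
F [-0.02 -0.01 -0.18] M [ 0.039 -0.064 -0.   ] tcp [0.4593 0.1344 0.027 ] 25.075
```

Emit:
drive_tool(
  plan=[
    {"fingers": -0.475, "offset": [0, 0, -0.0015], "roll": 0},
    {"fingers": -0.475, "offset": [0, 0, -0.0015], "roll": 0},
    {"fingers": -0.475, "offset": [0, 0, 0], "roll": 0},
  ],
)

```text
time: 25.5
eef_pos: [0.4592, 0.1344, 0.0301]
orientation: [-3.115, -0.41, 0.0]
ft_force: [0.6, -0.1, -0.6]
gripper_width: 0.0249
gripper_force: 10.4
```

```bash
python3 chk.py 4
```

```text
discz L R h slope htip gap w [ 0.03117  0.03114  0.03119  0.00117 -0.05803  0.01448  0.01387  0.02482] first/last5 [ 0.00117 -0.05803] [ 0.00117 -0.05803]
F [ 0.42 -0.38 -0.48] M [ 0.052 -0.035  0.002] tcp [0.4591 0.1344 0.03  ] 25.65
```

```bash
python3 meas.py w9; python3 - <<'E'
from h import *
s=ctrl.read_state();T=R.from_rotvec(s["orientation"]).as_matrix();o=np.array(s["eef_pos"])
z=np.load("pics/w9.npz");I=z["im"].astype(int);a=(I[...,0]-I[...,2]>25).astype(np.uint8);a[175:]=0;a[:,:225]=0;a[:,290:]=0;a[:115]=0
k,_,st,c=cv2.connectedComponentsWithStats(a)
for i in range(1,k):
    if st[i,4]>8:
        x,y,w,h,_=st[i]
        f=lambda u,v:(T.T@(ray(z,u,v,.012)-o))[:2].round(4)
        print(st[i],"corners tool",f(x-.5,y-.5),f(x+w-.5,y+h-.5))
E
```

```text
[0.4591 0.1344 0.0299] [-3.115 -0.41   0.   ] 25.7 0.024990893071629876 10.397418290376663 [-0.   0.1  0.8]
pad [242 138  10   6  42] [246.7 139.7] [0.5113 0.1551 0.012 ] tool [ 0.0558 -0.0065  0.0179]
pad [263 138  10  13  52] [266.2 141.2] [0.5138 0.1423 0.012 ] tool [0.0548 0.0065 0.0179]
disc 55 [ 0.0504 -0.0093 -0.0033] [ 0.0564 -0.0032  0.0018]
disc 56 [ 0.0503  0.0046 -0.0028] [0.0565 0.0107 0.0015]
maxz fixture 0.021
[241 138  11  13  71] corners tool [ 0.0572 -0.0106] [ 0.0486 -0.0033]
[262 138  11  14  73] corners tool [0.0572 0.0034] [0.0479 0.0108]
```

Emit:
drive_tool(
  plan=[
    {"fingers": -0.474, "offset": [-0.0005, -0.0006, -0.001], "roll": 0},
    {"fingers": -0.474, "offset": [0, 0, 0], "roll": 0},
    {"fingers": -0.474, "offset": [0, 0, 0.001], "roll": 0},
    {"fingers": -0.474, "offset": [0, 0, 0.001], "roll": 0},
    {"fingers": -0.474, "offset": [0, 0, 0.001], "roll": 0},
    {"fingers": -0.474, "offset": [0, 0, 0.001], "roll": 0},
    {"fingers": -0.474, "offset": [0, 0, 0.0008], "roll": 0},
    {"fingers": -0.474, "offset": [0, 0, 0.0008], "roll": 0},
    {"fingers": -0.474, "offset": [0, 0, 0.0006], "roll": 0},
    {"fingers": -0.474, "offset": [0, 0, 0], "roll": 0},
    {"fingers": -0.474, "offset": [0, 0, 0], "roll": 0},
    {"fingers": -0.474, "offset": [0, 0, 0], "roll": 0},
  ],
)

```text
time: 27.25
eef_pos: [0.4586, 0.1349, 0.0248]
orientation: [-3.115, -0.41, -0.0]
ft_force: [-0.2, -0.1, -0.2]
gripper_width: 0.0248
gripper_force: 10.3
```

```bash
python3 chk.py 12
```

```text
discz L R h slope htip gap w [ 0.02603  0.02602  0.02605  0.00123 -0.0603   0.01451  0.01387  0.02487] first/last5 [ 0.00123 -0.05929] [ 0.00122 -0.06138]
F [-0.12 -0.18 -0.12] M [-0.004 -0.006  0.02 ] tcp [0.4586 0.1349 0.0248] 27.8
```

Emit:
drive_tool(
  plan=[
    {"fingers": -0.474, "offset": [0, 0, 0.0004], "roll": 0},
    {"fingers": -0.474, "offset": [0, 0, 0], "roll": 0},
    {"fingers": -0.474, "offset": [0, 0, 0], "roll": 0},
    {"fingers": -0.474, "offset": [0, 0, 0], "roll": 0},
    {"fingers": -0.474, "offset": [0, 0, 0], "roll": 0},
    {"fingers": -0.474, "offset": [0, 0, 0], "roll": 0},
  ],
)

```text
time: 28.6
eef_pos: [0.4586, 0.1349, 0.0244]
orientation: [-3.115, -0.41, 0.0]
ft_force: [-0.0, -0.7, -0.3]
gripper_width: 0.0252
gripper_force: 10.3
```

```bash
python3 chk.py 8; python3 -c "
from rig import ctrl
print(ctrl.close_job())"
```

```text
discz L R h slope htip gap w [ 0.02565  0.02565  0.02565  0.00126 -0.05916  0.01454  0.01386  0.02488] first/last5 [ 0.00128 -0.05779] [ 0.00126 -0.0584 ]
F [-0.18 -0.17  0.16] M [ 0.015 -0.011 -0.003] tcp [0.4586 0.1349 0.0244] 28.95
the job is handed in; nothing more can be done
None
```

Job handed in at 29 s: the clamp is closed and the tweezers are held steady over the pads at a tip gap of about 13.9 mm; the pins look pressed about 2–3 mm, but that is inferred from depth and noisy force readings, and an earlier, deeper press made the tweezers tilt slightly in the grip and the pins may have slid a little along the pads, at the right gap.

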